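# Nest the milk pans and put the lid on

## Robot

A 7-joint arm with a two-finger parallel gripper is mounted at the origin on the work surface. World frame = base frame: x ahead of the robot, y to its left, z up, the work surface at z = 0. Lengths are in m, angles in rad, forces in N, time in s.
With the tool pointing down it reaches from about 0.425 to 0.95 m from the base axis. Payload 4.7 kg.
Tool frame: the origin (TCP) lies between the finger pads; the fingertips stand 25 mm ahead of it and the grasp point (between the pads) lies 6 mm ahead of it; z points along the fingers, y is the line along which they close (so a half turn about z gives the same grasp; the last joint's range is limited). The gripper opens to 85 mm and grips with 20 to 120 N. Pads are 22 mm wide; open, the fingers measure 114 mm over their backs; the gripper's body (76 mm by 85 mm) begins 54 mm behind the grasp point. The pads swing forward as they close: fully open they stand 13 mm farther back than shut.
Start: joints at [1.232, 0.469, -0.049, 1.532, 0.024, 1.141, -0.082], TCP at [0.206, -0.643, 0.256] pointing down, gripper open.
Joint ranges: [-2.59, 2.59], [-0.33, 1.99], [-1.39, 1.29], [0.1, 2.45], [-1.04, 4.18], [0.21, 1.99], [-2.66, 2.66]. Speed limits (rad/s): [2.57, 2.57, 3.14, 3.14, 3.14, 3.14, 3.14].

## Interface

Orientations are given as a 3x3 rotation matrix whose columns are the frame's x, y, z axes.
In Python, from rig import * gives the robot as it stands. Calls block until the motion is done:
- movep(position, orientation): joint-space move of the TCP to a pose.
- move_l(position, attitude=None, feed=0.15, until_force=None): straight line of the TCP; attitude=None keeps the orientation; feed is the mean speed in m/s. With until_force (N) it stops when the force on the tool has changed by that much, and returns True; else False.
- move_joints(angles): joint-space move.
- command_gripper(opening, newtons=None): finger opening in m; newtons is the grip in N (None keeps the last); returns when the fingers have stopped.
- sleep(seconds).
- inverse_kinematics(position, orientation): joint angles nearest the present ones, or None.
- sense(): the state.
- camera(name): name is "scene" or "top" or "wrist"; returns (picture, depth): 420x560x3 uint8, red, green, blue; 420x560 float32, m along the optical axis (not along the pixel's ray), 0 where there is no reading.
- camera_params(name): a dict with "K" (3x3 intrinsics, pixels), "position" and "rotation" of the camera in the world; the wrist camera has in their place "tool_from_camera" (4x4, takes a point from camera to tool coordinates, whose origin is the TCP and whose axes are the flange's). Camera axes: x right, y down, z forward; pixel columns grow to the right and rows downward; lengths in m; the calibration is good to about 2 mm. A picture is of the moment at which its call begins: read the wrist's pose just before it. camera_params takes no time and is no camera call.
A pose or a line that the arm cannot do raises Unreachable and nothing moves.
- finish_job(): hands the job in; it is judged then, once.
The state is a dict: "time_s": time; "joint_pos": joint angles; "qd": joint speeds; "joint_efforts": joint torques, N m; "position": TCP position; "tcp_rot": TCP orientation; "wrist_force": force on the tool from outside, world axes, zero at the start; "ft_torque": the same for the moment, N m; "finger_gap": finger opening in m; "gripper_force": force on a finger pad.
Only numpy, scipy, OpenCV 4.12 (cv2) and the standard library are available. Lean on these libraries where they do the work, as an engineer would, in place of code of your own. Each camera call takes 0.05 s, during which the arm holds its last target. There are 200 camera calls.

## Task

Tidy the three steel milk pans: leave the largest standing where it is, stand the medium one fully down inside it and the smallest fully down inside the medium one, with the three handles fanned out at least a quarter turn from one another. Then put the lid squarely on the smallest pan. Keep the pans upright throughout and do not push or knock over the canister, jars, cups, bowl, carton and tin around them.

Things in the scene. Friction and masses are not known exactly. Their poses are not given: they have to be found in the camera images.
- large_centre (a point): largest steel milk pan: point on its axis half-way up. Open, round, 70 mm tall, 128 mm across the rim, 120 mm across the base (outside), walls 3, floor 4 mm thick, about 300 g; own z up, own -x points out along the handle. All three start upright on the counter, handles broadly away from the robot.
- large_grip (a point): middle of the largest pan's grip: a level black bar 52 mm long (along own x), 14 wide, 10 thick, 105 mm from the pan's axis, 92 mm above the pan's underside; an 8 mm steel neck joins it to the wall near the rim. Far end 135 mm from the axis. Axes as the pan's.
- medium_centre (a point): medium steel milk pan: point on its axis half-way up. Open, round, 80 mm tall, 108 mm across the rim, 96 mm across the base (outside), walls 3, floor 4 mm thick, about 220 g; own z up, own -x points out along the handle. Nested in the largest it stands 4 mm up, handle 6 mm over that rim; the grips are then level and collide if they point alike.
- medium_grip (a point): middle of the medium pan's grip: a level black bar 52 mm long (along own x), 14 wide, 10 thick, 105 mm from the pan's axis, 88 mm above the pan's underside; an 8 mm steel neck joins it to the wall near the rim. Far end 135 mm from the axis. Axes as the pan's.
- small_centre (a point): smallest steel milk pan: point on its axis half-way up. Open, round, 90 mm tall, 88 mm across the rim, 76 mm across the base (outside), walls 3, floor 4 mm thick, about 170 g; own z up, own -x points out along the handle. Nested in the medium one it stands 4 mm up in it, handle 4 mm over that rim, all three grips level.
- small_grip (a point): middle of the smallest pan's grip: a level black bar 52 mm long (along own x), 14 wide, 10 thick, 105 mm from the pan's axis, 84 mm above the pan's underside; an 8 mm steel neck joins it to the wall near the rim. Far end 135 mm from the axis. Axes as the pan's.
- lid_knob (a point): centre of the lid's black knob (28 mm across, 22 tall, on a 12 mm stem); own z up. Steel lid 94 mm across, flange 4 mm thick; a 74 mm plug, 6 mm deep, below it drops into the smallest pan's 82 mm mouth. This point is 33 mm above the plug's bottom, 27 mm above the flange's underside. Lid 44 mm tall, 120 g, starts flat on the counter.
- canister: pale wooden canister with a steel cap, 52 mm across, 112 mm tall, standing close beside the largest pan on the side away from its handle; origin at the centre of its underside. Leave it alone.
- jar_a: closed glass jar, 56 mm across, 110 mm tall, on the robot's side of the counter; origin at the centre of its underside. Leave it alone.
- jar_b: another glass jar like jar_a.
- cup_a: paper tasting cup with a green band, 56 mm across the mouth, 60 mm tall, beyond the pans; origin at the centre of its underside. Leave it alone.
- cup_b: another paper cup like cup_a.
- bowl: small steel bowl, 84 mm across, 38 mm tall, beyond the pans; origin at the centre of its underside. Leave it alone.
- carton: cardboard carton 70 x 45 x 50 mm (own x, y, z), beyond the pans on the right (-y); origin at the centre of its underside. Leave it alone.
- tin: green square tin 60 x 60 x 45 mm, beyond the pans on the left (+y); origin at the centre of its underside. Leave it alone.

How it is judged:
By the outcome, as a careful person would: the job done as asked, in the order asked, and still so for the second after the job is handed in, with the robot touching nothing.
It also fails if it takes over 72 s, if anything falls off the work surface, if the arm or the gripper's body presses on something with over 40 N, if the wrist force passes 120 N, or if a joint passes its speed limit or range.

## Working session

There is one attempt and no reset: what is moved stays moved. The work goes in short steps, each a Python script; the robot and the scene stay as the last script left them, time stands still between calls to the robot, and variables do not carry over. Pictures are saved under pics/ and viewed, at most 10 in all, crops included, and the job is handed in when it is done.

```bash
ls; mkdir -p pics; python3 - <<'E'
from rig import *
import cv2,numpy as np
np.set_printoptions(precision=4,suppress=True)
for n in("top","scene"):
    p,d=camera(n); cv2.imwrite(f"pics/{n}0.png",p[:,:,::-1]); np.savez(f"{n}0.npz",p=p,d=d); print(n,camera_params(n))
print(camera_params("wrist")); s=sense(); print(s["time_s"],s["position"],s["tcp_rot"])
E
```

```text
pics
top {'K': array([[525.2087,   0.    , 281.4555],
       [  0.    , 525.2087, 201.5814],
       [  0.    ,   0.    ,   1.    ]]), 'position': array([0.2894, 0.0205, 1.5818]), 'rotation': array([[ 0.0059, -0.9858,  0.1675],
       [-0.9998, -0.0087, -0.0161],
       [ 0.0173, -0.1674, -0.9857]])}
scene {'K': array([[469.5516,   0.    , 283.8903],
       [  0.    , 469.5516, 205.5461],
       [  0.    ,   0.    ,   1.    ]]), 'position': array([ 1.2023, -1.0629,  0.8823]), 'rotation': array([[ 0.8509,  0.2975, -0.433 ],
       [ 0.5248, -0.4437,  0.7264],
       [ 0.024 , -0.8453, -0.5337]])}
{'K': array([[319.961 ,   0.    , 281.0046],
       [  0.    , 319.961 , 202.6605],
       [  0.    ,   0.    ,   1.    ]]), 'tool_from_camera': array([[-0.0007, -0.9628, -0.2702,  0.0683],
       [ 1.    , -0.0007, -0.0004, -0.0004],
       [ 0.0002, -0.2702,  0.9628, -0.1187],
       [ 0.    ,  0.    ,  0.    ,  1.    ]])}
0.1 [ 0.2056 -0.6424  0.2554] [[ 0.9524  0.3049 -0.0006]
 [ 0.3049 -0.9524  0.0016]
 [-0.0001 -0.0017 -1.    ]]
```

View pics/top0.png

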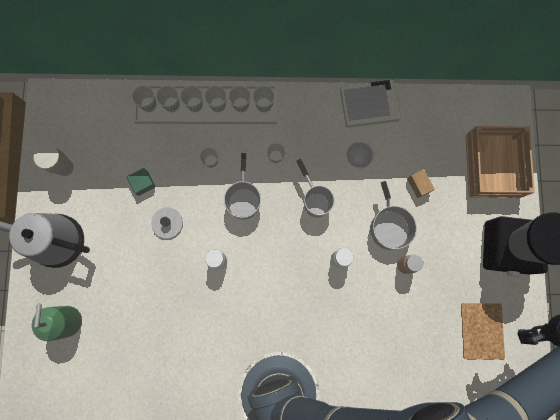

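View pics/scene0.png

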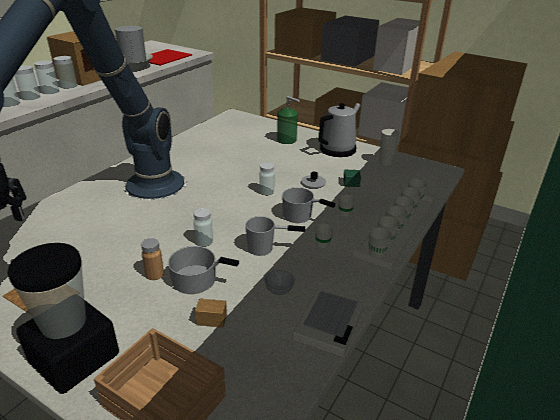

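The top view shows the large pan at (394,228) with the canister at (411,264), the small pan at (318,200) and the medium pan at (242,200). The lid is at (166,223), the jars at (215,259) and (343,257), and all the pan handles point up (+x). Next I'll locate each of these from depth.

```bash
cat > h.py <<'E'
import numpy as np, cv2
from scipy.optimize import least_squares
np.set_printoptions(precision=4,suppress=True)
def cloud(d,K,R,t):
    v,u=np.indices(d.shape); P=np.stack([(u-K[0,2])/K[0,0]*d,(v-K[1,2])/K[1,1]*d,d],-1)
    W=P@R.T+t; W[d<=0]=np.nan; return W
def circ(xy):
    f=lambda q:np.hypot(xy[:,0]-q[0],xy[:,1]-q[1])-q[2]
    return least_squares(f,[*xy.mean(0),.04],loss='soft_l1',f_scale=.002).x
def handle(W,p,c,zg):
    """grip: dark pixels about height zg near c; returns mid, yaw of handle from c"""
    dark=(p.max(-1)<70)
    r=np.hypot(W[...,0]-c[0],W[...,1]-c[1])
    m=dark&(abs(W[...,2]-zg-.005)<.012)&(r>.07)&(r<.145)
    q=W[m]; mid=(q[:,:2].min(0)+q[:,:2].max(0))/2
    return mid,np.median(q[:,2]),m.sum(),np.hypot(*(mid-c)),np.degrees(np.arctan2(*(mid-c)[::-1]))
E
python3 - <<'E'
from h import *; from rig import camera_params
z=np.load("top0.npz"); p,d=z['p'],z['d']; c=camera_params("top"); W=cloud(d,c['K'],c['rotation'],c['position'])
print("table",np.nanmedian(W[300:330,250:400,2]))
px=dict(large=(394,228,.07,.092,.064),medium=(242,200,.08,.088,.054),small=(318,200,.09,.084,.044))
for n,(u,v,h,zg,r) in px.items():
    c0=W[v,u,:2]; m=(abs(W[...,2]-h)<.006)&(np.hypot(W[...,0]-c0[0],W[...,1]-c0[1])<r+.03)&(p.max(-1)>75)
    q=circ(W[m][:,:2]); print(n,m.sum(),q,handle(W,p,q[:2],zg))
for n,(u,v) in dict(lid=(166,223),jar_a=(215,259),jar_b=(343,257),can=(411,264),cup_a=(209,157),cup_b=(276,153),bowl=(360,154),carton=(421,183),tin=(140,182)).items():
    w=W[v-14:v+15,u-14:u+15].reshape(-1,3); w=w[w[:,2]>.025]; top=w[w[:,2]>np.nanpercentile(w[:,2],95)-.012]
    print(n,np.nanmedian(top,0),len(top))
E
```

```text
table 0.0013509583637478784
large 165 [ 0.4745 -0.3323  0.0619] (array([ 0.5783, -0.3032]), np.float64(0.09687835747035556), np.int64(73), np.float64(0.10785513559359132), np.float64(15.643585707002714))
medium 151 [0.5508 0.1103 0.0521] (array([0.6592, 0.1088]), np.float64(0.0944175744402459), np.int64(86), np.float64(0.10841003926737558), np.float64(-0.7948729421185095))
small 149 [ 0.5501 -0.1108  0.0428] (array([ 0.6464, -0.0631]), np.float64(0.08956535920722908), np.int64(84), np.float64(0.10745960254953982), np.float64(26.335991787449))
lid [0.4899 0.34   0.0446] 69
jar_a [0.3784 0.1837 0.1116] 247
jar_b [ 0.3841 -0.1793  0.111 ] 245
can [ 0.3684 -0.3765  0.1127] 220
cup_a [0.6907 0.2184 0.0602] 67
cup_b [0.712  0.0101 0.0596] 65
bowl [ 0.7084 -0.2494  0.0372] 153
carton [ 0.6125 -0.4245  0.0508] 348
tin [0.6108 0.4179 0.0459] 399
```

```bash
cat >> h.py <<'E'
from rig import *
def Rz(deg):
    a=np.radians(deg); x=np.array([np.cos(a),np.sin(a),0]); z=np.array([0,0,-1.]); return np.stack([x,np.cross(z,x),z],1)
def u(deg): a=np.radians(deg); return np.array([np.cos(a),np.sin(a)])
def wcloud():
    s=sense(); p,d=camera("wrist"); c=camera_params("wrist"); T=c['tool_from_camera']
    R=s['tcp_rot']; return p,cloud(d,c['K'],R@T[:3,:3],R@T[:3,3]+s['position'])
L=np.array([.4745,-.3323]); LH=15.6
E
python3 - <<'E'
from h import *
print(sense()['time_s'])
for n,xy,h in (("med0",[.6565,.109],-.8),("small0",[.645,-.064],26.3),("med1",L+.1*u(-86),-86),("small1",L+.1*u(114),114),("lid0",[.49,.34],0),("lid1",L,0)):
    for f in (0,180,90,-90) if 'lid' in n else (0,180):
        print(n,f,*[inverse_kinematics([*xy,z],Rz(h+f)) for z in (.10,.25)])
E
```

```text
0.1
med0 0 [ 0.0992  0.6604 -0.4785  1.6717  0.3687  0.9004 -2.11  ] [ 0.2331  0.549  -0.688   1.5364  0.3653  1.188  -2.1051]
med0 180 [ 0.3272  0.7785 -0.8549  1.6575  0.6695  1.023   0.8071] [ 0.3541  0.6176 -0.9024  1.5291  0.5012  1.2403  0.9336]
small0 0 [ 0.2935  0.6162 -0.3689  1.7209  0.2794  0.8566 -1.3096] [ 0.3896  0.4788 -0.5053  1.5876  0.2481  1.1395 -1.2841]
small0 180 [ 0.7582  0.9355 -1.1852  1.6933  0.9336  1.1886  1.3503] [ 0.762   0.716  -1.1787  1.5661  0.6765  1.3209  1.5264]
med1 0 [ 0.4872  0.5928  0.2526  1.7529 -0.1922  0.82   -2.2417] [ 0.5039  0.4296  0.2252  1.6244 -0.1046  1.0995 -2.3148]
med1 180 [ 0.9197  0.613  -0.3594  1.7245  0.2719  0.8534  0.5101] [ 0.9578  0.4608 -0.4102  1.5948  0.1976  1.1272  0.5705]
small1 0 [ 0.8634  0.4459 -0.5472  2.0723  0.3504  0.7125  0.5099] [ 0.9155  0.2319 -0.5726  1.9301  0.1466  1.0204  0.697 ]
small1 180 [ 0.3745  0.3874  0.0581  2.1    -0.036   0.6551 -2.2658] [ 0.4603  0.1853 -0.0438  1.9541  0.0096  1.0024 -2.3107]
lid0 0 [-0.7839  0.5184  0.1423  1.8727 -0.1025  0.7575 -2.1563] [-0.7873  0.3448  0.1422  1.742
[... 197 characters left out ...]
119  0.9726 -1.2765] [-0.0029  0.5097 -0.941   1.697   0.4436  1.1648 -1.0635]
lid0 -90 [ 0.0984  0.8657 -1.1836  1.8212  0.9026  1.1161  1.7231] [ 0.1176  0.6201 -1.175   1.6913  0.6016  1.2449  1.9463]
lid1 0 [ 0.621   0.4978 -0.1087  1.9018  0.0764  0.7459 -1.1015] [ 0.6451  0.3237 -0.1355  1.7691  0.0495  1.052  -1.0787]
lid1 180 [ 1.042   0.5952 -0.6821  1.8768  0.4926  0.8441  1.6782] [ 1.0998  0.414  -0.7399  1.7431  0.3085  1.1044  1.8321]
lid1 90 [ 0.8414  0.5294 -0.4013  1.8884  0.2845  0.7796  0.2853] [ 0.8861  0.355  -0.4462  1.7549  0.1718  1.0702  0.3815]
lid1 -90 [ 0.375   0.4999  0.2149  1.917  -0.1522  0.7402 -2.4646] [ 0.4146  0.3173  0.1563  1.7829 -0.0562  1.0458 -2.5502]
```

```bash
python3 - <<'E'
from h import *
z=np.load("top0.npz"); d=z['d']; c=camera_params("top"); W=cloud(d,c['K'],c['rotation'],c['position'])
w=W[205:285,480:560].reshape(-1,3); w=w[w[:,2]>.05]
for a,b in ((.05,.15),(.15,.25),(.25,.5)):
    q=w[(w[:,2]>a)&(w[:,2]<b)]; print(a,len(q),q.min(0) if len(q) else '',q.max(0) if len(q) else '')
q0=np.array(sense()['joint_pos']); print([inverse_kinematics([x,y,.3],Rz(-1)) for x,y in ((.6565,.109),(.42,-.25))])
print(inverse_kinematics([.25,-.45,.36],Rz(0)),inverse_kinematics([.206,-.5,.36],Rz(17)))
E
```

```text
0.05 1934 [ 0.3381 -0.7533  0.0501] [ 0.505  -0.6042  0.1498]
0.15 447 [ 0.3639 -0.681   0.1502] [ 0.4768 -0.6237  0.25  ]
0.25 1503 [ 0.3592 -0.7038  0.2503] [ 0.4906 -0.6192  0.2919]
[array([ 0.2583,  0.521 , -0.7339,  1.4731,  0.355 ,  1.2836, -2.0985]), array([ 0.6577,  0.1353, -0.2294,  1.8948,  0.0342,  1.1153, -1.173 ])]
[ 1.021   0.1281 -0.044   1.7615  0.0059  1.2521 -0.5953] [ 1.1661  0.1747 -0.0749  1.7063  0.0137  1.2611 -0.1859]
```

```bash
cat >> h.py <<'E'
def look(c,hd,zg,name):
    p,W=wcloud(); cv2.imwrite(f"pics/{name}.png",p[:,:,::-1]); return handle(W,p,c,zg),W,p
E
python3 - <<'E'
from h import *
movep([.25,-.45,.36],Rz(0)); 
movep([.6565,.109,.26],Rz(-.8)); command_gripper(.05,100)
c=np.array([.5508,.1103]); r,W,p=look(c,-.8,.088,"wm"); print(r,sense()['time_s'])
m=(abs(W[...,2]-.08)<.004)&(np.hypot(*(W[...,:2]-c).transpose(2,0,1))<.08)&(p.max(-1)>75)
print(m.sum(),circ(W[m][:,:2]))
E
```

```text
(array([0.6615, 0.1099]), np.float64(0.0939523508724063), np.int64(796), np.float64(0.11068205700857499), np.float64(-0.21416199287241253)) 3.9583
970 [0.5533 0.1112 0.0523]
```

View pics/wm.png

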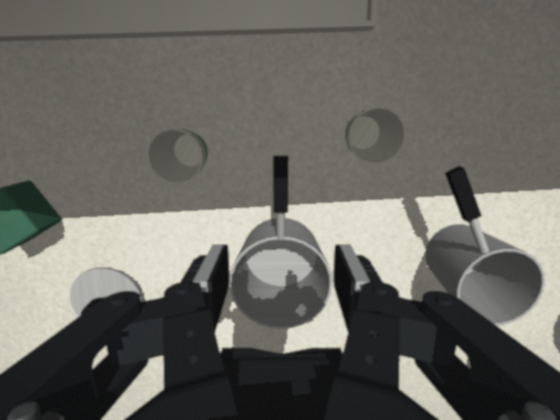

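The wrist view has the grip at (281,184), directly ahead of the fingers, and the rim circle at (281,280). The cups at (178,155) and (375,135) are clear of the fingers. I'll grasp now.

```bash
cat >> h.py <<'E'
def ring(W,p,c,h,r,tol=.004):
    m=(abs(W[...,2]-h)<tol)&(abs(np.hypot(*(W[...,:2]-c).transpose(2,0,1))-r)<.012)&(p.max(-1)>75)
    q=W[m]; A=np.c_[q[:,:2]-q[:,:2].mean(0),np.ones(len(q))]; s=np.linalg.lstsq(A,q[:,2],rcond=None)[0]
    return m.sum(),circ(q[:,:2]),q[:,2].mean(),np.degrees(s[:2])
E
python3 - <<'E'
from h import *
move_l([.653,.110,.26],Rz(-.6)); move_l([.653,.110,.094],feed=.12); command_gripper(0,110)
s=sense(); print(s['finger_gap'],s['position'],s['gripper_force'])
move_l([.653,.110,.125],feed=.06); sleep(.2)
p,W=wcloud(); cv2.imwrite("pics/wm2.png",p[:,:,::-1])
s=sense(); print(s['time_s'],s['finger_gap'],s['position'],s['wrist_force'],s['ft_torque'])
c=np.array([.5545,.11]); print(ring(W,p,c,.111,.053,.012))
P,d=camera("top"); cc=camera_params("top"); W=cloud(d,cc['K'],cc['rotation'],cc['position']); print(ring(W,P,c,.111,.053,.012))
E
```

```text
0.011667031981409483 [0.6534 0.1101 0.0946] 107.32992053031921
7.0917 0.011297249175819661 [0.6528 0.1099 0.1246] [-0.3704 -0.381  -1.8053] [ 0.0836 -0.2431  0.0128]
(np.int64(223), array([0.6139, 0.1103, 0.0037]), np.float64(0.11410037842933311), array([24.6498, -0.5186]))
(np.int64(185), array([0.5506, 0.1103, 0.052 ]), np.float64(0.10839063880904042), array([ 0.1273, -0.5963]))
```

View pics/wm2.png

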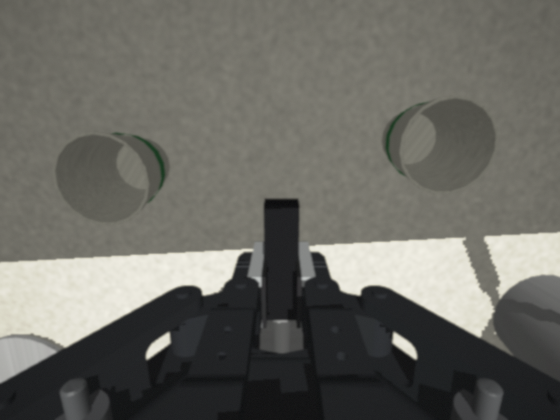

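The medium pan is held with its grip between the fingers at (281,260), and the top camera shows it level. I'll carry it over the large pan.

```bash
python3 - <<'E'
from h import *
move_l([.653,.110,.25],feed=.15)
T=L+.1022*u(-86)
move_l([*T,.25],Rz(-86),feed=.2); sleep(.2)
P,d=camera("top"); cv2.imwrite("pics/t2.png",P[:,:,::-1]); cc=camera_params("top"); W=cloud(d,cc['K'],cc['rotation'],cc['position'])
s=sense(); h=s['position'][2]-.0946+.08; print(s['time_s'],s['position'],s['finger_gap'],h); print(ring(W,P,L,h,.053,.008))
E
```

```text
11.375 [ 0.4817 -0.4341  0.25  ] 0.011578144935248263 0.2354360732485673
(np.int64(220), array([ 0.4726, -0.3336,  0.0521]), np.float64(0.23417652700476468), array([-0.0819, -0.6475]))
```

```bash
python3 -c "
import cv2;a=cv2.imread('pics/t2.png')[140:320,300:540];cv2.imwrite('pics/t2c.png',cv2.resize(a,None,fx=3,fy=3))"
```

```text
(no output)
```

View pics/t2c.png

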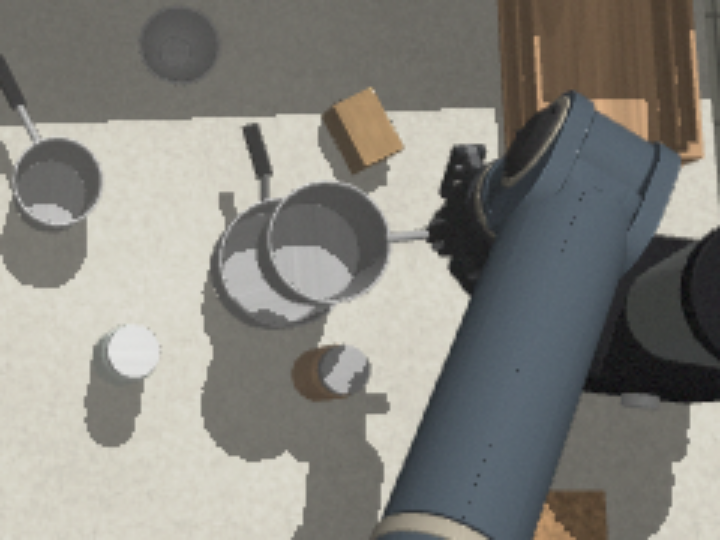

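The medium pan, whose crop centre is near (328,243), is level above the large pan at about (275,262); the shift between them is parallax. The measured centre error is 2 mm, so I'll correct that and lower it.

```bash
python3 - <<'E'
from h import *
p=sense()['position'][:2]+np.array([.0015,.001])
move_l([*p,.15],feed=.15); 
r=move_l([*p,.105],feed=.06,until_force=12); print(r,sense()['position'],sense()['wrist_force'])
r=move_l([*p,.0975],feed=.02,until_force=6); s=sense(); print(r,s['position'],s['wrist_force'],s['time_s'])
P,d=camera("top"); cc=camera_params("top"); W=cloud(d,cc['K'],cc['rotation'],cc['position']);print(ring(W,P,L,.084,.053,.005))
E
```

```text
False [ 0.4835 -0.4332  0.1053] [-0.2025 -0.4239 -2.0955]
True [ 0.4836 -0.4341  0.0983] [ 0.2903 -0.7488  3.7688] 13.4917
(np.int64(142), array([ 0.4745, -0.3335,  0.0519]), np.float64(0.08411019968980134), array([-0.0809,  0.3301]))
```

Seated at the expected height. I'll release it and go to the small pan.

```bash
python3 - <<'E'
from h import *
command_gripper(.045); x=sense()['position']; move_l([*x[:2],.26],feed=.25)
c=np.array([.5515,-.1098]); h=26.3
movep([*(c+.105*u(h)),.26],Rz(h))
P,d=camera("top"); cc=camera_params("top"); W=cloud(d,cc['K'],cc['rotation'],cc['position'])
print("med",ring(W,P,L,.084,.053,.005),handle(W,P,L,.092))
print("small top",ring(W,P,c,.09,.043,.005))
r,W,p=look(c,h,.084,"ws"); print(r,ring(W,p,c,.09,.043)); print(sense()['time_s'])
E
```

```text
med (np.int64(123), array([ 0.4746, -0.3335,  0.0518]), np.float64(0.08379011650185585), array([-0.431 , -0.3111])) (array([ 0.5383, -0.3803]), np.float64(0.09738829601127397), np.int64(145), np.float64(0.07984975618882065), np.float64(-36.918735089895975))
small top (np.int64(59), array([ 0.5496, -0.1119,  0.0426]), np.float64(0.09013335990949588), array([-0.4988,  0.6258]))
(array([ 0.6492, -0.0617]), np.float64(0.08989190640214834), np.int64(742), np.float64(0.10893123296252415), np.float64(26.20271753546319)) (np.int64(999), array([ 0.552 , -0.1105,  0.0423]), np.float64(0.0896553045150549), array([0.1036, 0.0306]))
16.3583
```

```bash
python3 - <<'E'
from h import *
c=np.array([.5525,-.1108]); h=26.5; g=c+.099*u(h)
move_l([*g,.25],Rz(h),feed=.2); move_l([*g,.090],feed=.15); command_gripper(0,110); s=sense(); print(s['finger_gap'],s['position'])
z0=s['position'][2]
move_l([*g,.12],feed=.06); move_l([*g,.26],feed=.18)
T=L+np.array([0,-.001])+.100*u(114)
move_l([*T,.26],Rz(114),feed=.15); sleep(.2)
P,d=camera("top"); cc=camera_params("top"); W=cloud(d,cc['K'],cc['rotation'],cc['position'])
s=sense(); hh=s['position'][2]-z0+.09; print(s['time_s'],s['position'],s['finger_gap'],hh); print(ring(W,P,L,hh,.043,.008))
a=P[140:320,300:540,::-1];cv2.imwrite('pics/t3c.png',cv2.resize(a,None,fx=3,fy=3))
E
```

```text
0.011851176580456676 [ 0.6418 -0.0664  0.0908]
22.0083 [ 0.434  -0.2417  0.2601] 0.011832282719722219 0.25922639918485213h.py:29: RuntimeWarning: Mean of empty slice.
  q=W[m]; A=np.c_[q[:,:2]-q[:,:2].mean(0),np.ones(len(q))]; s=np.linalg.lstsq(A,q[:,2],rcond=None)[0]
  ret = um.true_divide(
h.py:9: RuntimeWarning: Mean of empty slice.
  return least_squares(f,[*xy.mean(0),.04],loss='soft_l1',f_scale=.002).x
Traceback (most recent call last):
  File "h.py", line 30, in ring
    return m.sum(),circ(q[:,:2]),q[:,2].mean(),np.degrees(s[:2])
                   ~~~~^^^^^^^^^
  File "h.py", line 9, in circ
    return least_squares(f,[*xy.mean(0),.04],loss='soft_l1',f_scale=.002).x
           ~~~~~~~~~~~~~^^^^^^^^^^^^^^^^^^^^^^^^^^^^^^^^^^^^^^^^^^^^^^^^^
ValueError: Initial guess is outside of provided bounds
```

```bash
python3 - <<'E'
from h import *
M=np.array([.4746,-.3335]); T=M+.1020*u(114); move_l([*T,.24],feed=.05)
for n in ("scene","top"):
    P,d=camera(n); cc=camera_params(n); W=cloud(d,cc['K'],cc['rotation'],cc['position'])
    hh=sense()['position'][2]-.0908+.09
    for h,r in ((hh,.043),(.084,.053)):
        try: print(n,ring(W,P,M,h,r,.007))
        except Exception as e: print(n,'none')
    if n=="scene": cv2.imwrite('pics/s3.png',cv2.resize(P[150:330,110:350,::-1],None,fx=3,fy=3))
E
```

```text
scene (np.int64(137), array([ 0.4757, -0.3324,  0.0422]), np.float64(0.23550003494273328), array([0.0586, 0.059 ]))
scene (np.int64(131), array([ 0.4777, -0.3325,  0.0525]), np.float64(0.08149033088581047), array([-0.7522, -0.6664]))
top none
top noneh.py:29: RuntimeWarning: Mean of empty slice.
  q=W[m]; A=np.c_[q[:,:2]-q[:,:2].mean(0),np.ones(len(q))]; s=np.linalg.lstsq(A,q[:,2],rcond=None)[0]
  ret = um.true_divide(
h.py:9: RuntimeWarning: Mean of empty slice.
  return least_squares(f,[*xy.mean(0),.04],loss='soft_l1',f_scale=.002).x
```

View pics/s3.png

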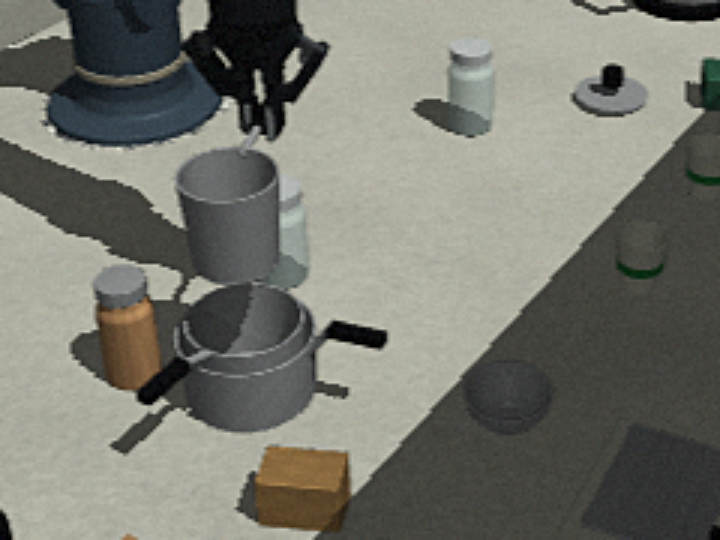

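The small pan is held level above the nest: its crop centre is (228,170) and the medium rim is at about (248,320). The medium handle points toward the lower left and the large one to the right. I'll lower it.

```bash
python3 - <<'E'
from h import *
p=sense()['position'][:2]+np.array([.0012,-.0003])
move_l([*p,.16],feed=.15)
r=move_l([*p,.105],feed=.06,until_force=10); print(r,sense()['position'],sense()['wrist_force'])
if not r:
    r=move_l([*p,.0975],feed=.02,until_force=5); s=sense(); print(r,s['position'],s['wrist_force'],s['time_s'])
M=p-.102*u(114); P,d=camera("scene"); cc=camera_params("scene"); W=cloud(d,cc['K'],cc['rotation'],cc['position'])
print(ring(W,P,M,.098,.043,.005),ring(W,P,M,.084,.053,.004))
E
```

```text
False [ 0.4349 -0.2407  0.1053] [-0.0621 -0.3292 -1.6733]
True [ 0.4345 -0.2401  0.0985] [-0.1773  0.0206  2.7281] 24.775
(np.int64(121), array([ 0.4769, -0.3315,  0.0425]), np.float64(0.09603812563620269), array([ 0.4782, -0.3519])) (np.int64(144), array([ 0.4791, -0.3371,  0.0482]), np.float64(0.08345415994196138), array([0.0357, 0.5171]))
```

```bash
python3 - <<'E'
from h import *
command_gripper(.045); p=sense()['position'][:2]; move_l([*p,.26],feed=.2)
M=np.array([.4757,-.3325]); q,W=wcloud(); print(ring(W,q,M,.098,.043),ring(W,q,M,.084,.053,.003))
cv2.imwrite("pics/n1.png",q[:,:,::-1])
print(inverse_kinematics([.49,.34,.2],Rz(90)),sense()['joint_pos'])
movep([.44,.34,.20],Rz(180)); command_gripper(.06)
P,d=camera("top"); cc=camera_params("top"); Wt=cloud(d,cc['K'],cc['rotation'],cc['position'])
print("top",ring(Wt,P,M,.098,.043,.005)); 
q,W=wcloud(); k=W[(q.max(-1)<70)&(abs(W[...,2]-.044)<.006)&(np.hypot(W[...,0]-.49,W[...,1]-.34)<.04)]
print("knob",len(k),np.median(k,0),(k.min(0)+k.max(0))/2); print(ring(W,q,np.array([.49,.34]),.012,.045,.005)); print(sense()['time_s'],sense()['position'])
cv2.imwrite("pics/lid.png",q[:,:,::-1])
E
```

```text
(np.int64(974), array([ 0.4753, -0.3312,  0.0423]), np.float64(0.09847154111649048), array([ 0.4249, -0.2263])) (np.int64(586), array([ 0.4765, -0.3325,  0.0524]), np.float64(0.08477489365218716), array([ 0.0954, -0.0934]))
[ 0.0536  0.6239 -1.0554  1.7467  0.5965  1.1312 -1.1891] [ 1.3933  0.4194 -1.2274  1.8998  0.4345  1.1359  0.4191]
top (np.int64(114), array([ 0.4731, -0.3321,  0.0423]), np.float64(0.0976624422844749), array([-0.1015,  0.6981]))
knob 660 [0.489  0.3408 0.0452] [0.4904 0.3408 0.0428]
(np.int64(3097), array([0.4905, 0.3407, 0.0405]), np.float64(0.011245550705163573), array([0.1717, 0.0104]))
28.7417 [0.4402 0.3398 0.2   ]
```

View pics/n1.png

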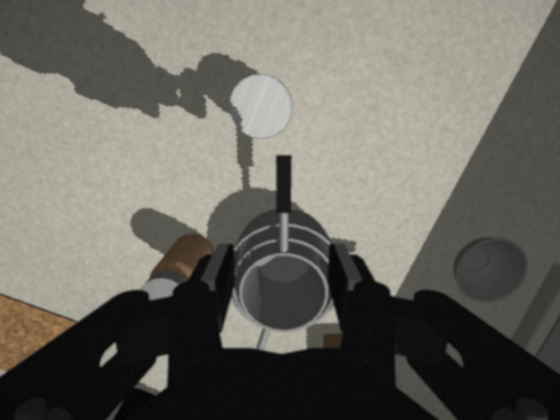

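View pics/lid.png

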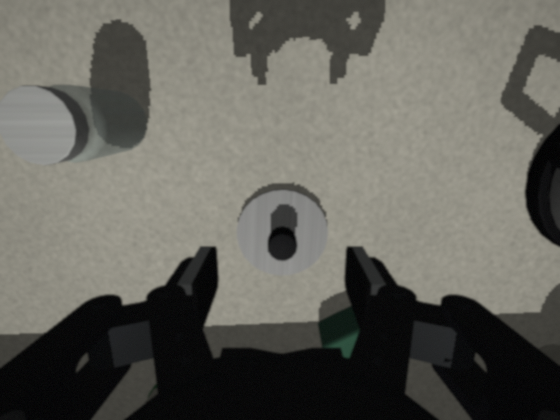

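The first picture shows the nest concentric, with the small rim centred at about (284,290). The second shows the lid centred at (283,232) with its knob at (282,244), between the open fingers. Next I'll pick up the lid and hold it above the nest.

```bash
python3 - <<'E'
from h import *
k=[.4904,.3407]
move_l([*k,.12],Rz(180),feed=.2); move_l([*k,.042],feed=.08); command_gripper(0,60); s=sense(); print(s['finger_gap'],s['position'])
z0=s['position'][2]
move_l([*k,.08],feed=.08); move_l([*k,.26],feed=.25)
P,d=camera("top"); cc=camera_params("top"); W=cloud(d,cc['K'],cc['rotation'],cc['position'])
move_l([.475,-.3315,.26],Rz(90),feed=.22); sleep(.2)
s=sense(); print(s['position'],s['finger_gap'],s['wrist_force'],s['time_s'])
h=s['position'][2]-z0+.010; M=np.array([.475,-.3315])
for n in ("scene","top"):
    P,d=camera(n); cc=camera_params(n); W=cloud(d,cc['K'],cc['rotation'],cc['position'])
    for hh,r,t in ((h,.044,.006),(.098,.043,.006)):
        try: print(n,hh,ring(W,P,M,hh,r,t))
        except Exception: print(n,'none')
    cv2.imwrite(f'pics/{n}4.png',P[:,:,::-1]); np.savez(n+"4.npz",p=P,d=d)
E
```

```text
0.026016344349615812 [0.4907 0.3409 0.0427]
[ 0.475  -0.3313  0.2601] 0.026056376940699733 [-0.2789 -0.4911 -1.462 ] 35.8417
scene 0.2273653420188193 (np.int64(275), array([ 0.4754, -0.3314,  0.0413]), np.float64(0.22584334966551994), array([0.0267, 0.372 ]))
scene 0.098 (np.int64(113), array([ 0.4769, -0.3318,  0.0425]), np.float64(0.09600785238582464), array([ 0.0409, -0.1899]))
top 0.2273653420188193 (np.int64(260), array([ 0.4735, -0.3332,  0.0411]), np.float64(0.22795793229057057), array([-0.5621,  0.6999]))
top 0.098 (np.int64(67), array([ 0.4727, -0.331 ,  0.0417]), np.float64(0.09777343696862335), array([0.1324, 0.2977]))
```

```bash
python3 - <<'E'
from h import *
p=[.4754,-.3311]; move_l([*p,.16],feed=.12); r=move_l([*p,.146],feed=.05,until_force=5); print(r)
r=move_l([*p,.1335],feed=.02,until_force=4); s=sense(); print(r,s['position'],s['wrist_force'],s['time_s'])
for n in ("scene","top"):
    P,d=camera(n); cc=camera_params(n); W=cloud(d,cc['K'],cc['rotation'],cc['position']); print(ring(W,P,np.array(p),.102,.044,.006))
    cv2.imwrite(f'pics/{n}5.png',P[:,:,::-1])
E
```

```text
False
True [ 0.4753 -0.331   0.1348] [-0.6674  0.5312  4.4446] 37.9083
(np.int64(255), array([ 0.4759, -0.3314,  0.0408]), np.float64(0.10092904991108145), array([-0.5431,  0.0992]))
(np.int64(208), array([ 0.4736, -0.3328,  0.0415]), np.float64(0.10272238184607645), array([ 0.0197, -0.301 ]))
```

```bash
python3 - <<'E'
from h import *
command_gripper(.05); p=sense()['position'][:2]; move_l([*p,.29],feed=.2)
movep([.47,.0,.32],Rz(90)); sleep(.3)
M=np.array([.4745,-.332]); P,d=camera("top"); cc=camera_params("top"); W=cloud(d,cc['K'],cc['rotation'],cc['position'])
print(ring(W,P,M,.102,.044,.006),sense()['time_s'])
D=W[...,:2]-M; r=np.hypot(D[...,0],D[...,1]); m=(P.max(-1)<70)&(abs(W[...,2]-.1)<.012)&(r>.08)&(r<.14)
n,l,_,cen=cv2.connectedComponentsWithStats(m.astype(np.uint8))
for i in range(1,n):
    if (l==i).sum()>15: q=D[l==i].mean(0); print((l==i).sum(),np.hypot(*q),np.degrees(np.arctan2(q[1],q[0])))
for nm,(a,b) in dict(jar_b=(343,257),can=(411,264),carton=(421,183),bowl=(360,154)).items():
    w=W[b-14:b+15,a-14:a+15].reshape(-1,3); w=w[w[:,2]>.025]; print(nm,np.nanmedian(w[w[:,2]>np.nanpercentile(w[:,2],95)-.012],0))
S,_=camera("scene"); a=np.hstack([cv2.resize(P[120:300,300:470],(390,413)),cv2.resize(S[190:340,110:260],(400,413))]); cv2.imwrite("pics/fin.png",a[:,:,::-1])
E
```

```text
(np.int64(422), array([ 0.4735, -0.3318,  0.0401]), np.float64(0.10300138197732181), array([-0.1588, -0.3293])) 40.9083
68 0.107579089311896 15.819246258739803
71 0.10962638196490453 -86.80841191456419
jar_b [ 0.384  -0.1794  0.1108]
can [ 0.3684 -0.3765  0.1127]
carton [ 0.6129 -0.4248  0.0507]
bowl [ 0.7094 -0.25    0.0374]
```

View pics/fin.png

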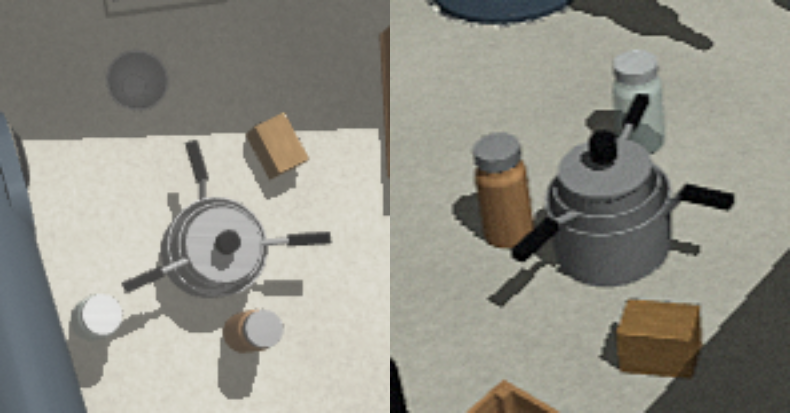

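The picture shows the lid level with its knob at (228,241). The handles fan up at (196,160), right at (310,238) and lower left at (142,280), and the four nearest neighbours (jar_b, canister, carton, bowl) haven't moved. I'll hand it in.

```bash
python3 -c "
from rig import *
print(finish_job())"
```

```text
the job is handed in; nothing more can be done
None
```

The three pans are nested with their handles about 16°, 114° and −87° round (at least 98° apart), the lid sits level on the smallest, the four nearest items were measured unmoved, and I handed the job in at about 41 s; no verdict came back.

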